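# Hold the print tote's gate open

### The job

Open the gate of the print tote so that a colleague can draw the lined print out: squeeze the catch on the tote's fixed front panel first (its bolt stays back), then squeeze the sprung catch on the gate and, keeping it squeezed so that its bolt is clear, swing the gate out towards you past its half-open check. The gate closes itself if let go, so finish with your fingers still holding it still and wide open, nearly at its stop. Leave the print, its weights and everything on the bench where they are.

Things in the scene. Friction and masses are not known exactly. Their poses are not given: they have to be found in the camera images.
- tote: Open plywood tote, aluminium rails, 380 wide, 250 deep, rail tops 125 above the bench (mm), fixed. Origin on the bench in the gate line; x points into the tote (gate side looks to -x), y left along the gate line, z up. The gate, 32 thick, runs from its hinge at y=+180 to its free end at y=-70; a fixed front panel follows to y=-173. On each stands a catch: 12 high housing, two upright black tabs.
- safety_grip (a point): Safety catch on the fixed panel, 156 mm above the bench. Two flat-topped tabs 10 thick (tote y), 24 wide (tote x), from 137 to 173 mm. The far one (-y) is fixed; the one nearer the gate slides 12 to it. Outer faces 39 to 42 mm apart, 30 squeezed. The point is their middle WHEN SQUEEZED: fixed face 15 from it to -y, sliding face up to 27 to +y. Close the fingers along tote y, centred here.
- latch_grip (a point): Gate catch, 188 mm from the hinge, 160 mm above the bench. Two round-topped tabs 10 thick, 24 wide, from 137 to 189 mm high. The one on the hinge side is fixed, the other slides 12 towards the hinge. Outer faces 42 mm apart, 30 squeezed. The point is their middle WHEN SQUEEZED: fixed face 15 mm from it, sliding face 27 at first. y axis: along the gate to the hinge; close the fingers along it.
- gate_hinge (a point): Point on the gate's upright hinge axis, at the height of its top rail (125 mm above the bench).
- safety (a joint): Draw of the safety catch's bolt, m: 0 to 0.003 locked (as found), 0.012 fully squeezed; the gate is free of it from 0.008 on. About 6 N moves it; it stays where it is left.
- latch (a joint): Draw of the gate catch's bolt, m: 0 locked (as found), 0.012 fully squeezed; its bolt is clear from 0.008 on. A spring (4 N at first, 9.5 N fully squeezed) throws it back when let go. Once the gate is ajar the bolt no longer matters.
- gate (a joint): Gate angle, rad: 0 shut (as found), grows as the free end swings out to tote -x (clockwise seen from above), 1.5 at the stop. A spring always closes it (0.2 to 0.35 N m). A sprung roller at the hinge is the half-open check: about 0.6 N m more, felt from 0.5 to 0.8 rad; a gate let go beyond it drifts back and rests on the check at about 1.03 rad.
- print_board: lined print on its 205 x 236 x 8 mm board, lying in the tote; leave it alone
- weight_a: steel weight, 40 mm across, 45 mm tall, standing on the print; leave it alone
- weight_b: second such weight on the print; leave it alone
- paste_brush: flat paste brush lying on the bench, 215 mm long, head 55 mm wide; leave it alone
- sponge: yellow sponge block, 100 x 70 x 32 mm, on the bench in front of the tote's fixed panel; leave it alone
- spray_bottle: clear spray bottle with white trigger head, 64 mm across, 168 mm tall, standing beside the tote on the fixed-panel side; leave it alone
- phone: phone lying flat, 150 x 72 x 9 mm; leave it alone
- pencil: pencil lying on the bench, 150 mm long; leave it alone
- straightedge: steel straightedge lying flat, 300 x 34 x 5 mm; leave it alone

How it is judged:
On the way, in this order (a step that is already met when the one before it is completed fails the run):
1. the safety catch on the fixed panel is squeezed while the gate is still shut and its own catch still locked (value of joint safety above 0.009 m and value of joint latch below 0.003 m and value of joint gate below 0.03 rad), for 0.1 s.
2. the catch on the gate is squeezed, with the safety bolt still back (value of joint each of latch, safety above 0.008 m and value of joint gate below 0.06 rad), for 0.1 s.
3. the gate is swung out past its half-open check (value of joint gate above 1.15 rad), for 0.1 s.
At the end, for the whole second after the job is handed in: the gate stands at 1.25 rad or more (stop at 1.5), still (under 0.05 rad/s), held by the robot's fingers (over 0.8 N on the gate or its catch), the safety bolt still drawn back at least 8 mm (value of joint gate above 1.25 rad and velocity of joint gate between -0.05 and 0.05 rad/s and value of joint safety above 0.008 m and contact force between the fingers and gate above 0.8 N); the arm keeps its last pose, push and grip.
It fails at once if the print board, its weights or anything on the bench is shifted by more than 20 mm (distance of any of print_board, weight_a, weight_b, paste_brush, sponge, spray_bottle, phone, pencil, straightedge from where it was at the start of the episode above 0.02 m).
It also fails if it takes over 51 s, if anything falls off the work surface, if the arm or the gripper's body presses on something with over 40 N, if the wrist force passes 120 N, or if a joint passes its speed limit or range.

### The arm

A 6-joint arm with a two-finger parallel gripper is mounted at the origin on the work surface. World frame = base frame: x ahead of the robot, y to its left, z up, the work surface at z = 0. Lengths are in m, angles in rad, forces in N, time in s.
With the tool pointing down it reaches from about 0.375 to 0.9 m from the base axis. Payload 3.1 kg.
Tool frame: the origin (TCP) lies on the centre line of the jaws, within the pads' length; the fingertips stand 25 mm ahead of it and the grasp point (between the pads) lies 6 mm ahead of it (manip.tips_ahead is the distance from the TCP to the fingertips, in m); z points along the fingers, y is the direction in which the jaws open and shut (so a half turn about z gives the same grasp; the last joint's range is limited). The gripper opens to 85 mm and grips with 20 to 120 N. Pads are 22 mm wide; open, the fingers measure 114 mm over their backs; the gripper's body (76 mm by 85 mm) begins 54 mm behind the grasp point. The pads swing forward as they close: fully open they stand 13 mm farther back than shut.
Start: joints at [-1.302, 0.527, 1.433, -0, 1.181, -0.178], TCP at [0.271, -0.563, 0.256] pointing down, gripper open.
Joint ranges: [-3.08, 3.08], [-0.75, 2.2], [0.22, 2.44], [-1.43, 4.57], [0, 2.65], [-2.85, 2.85]. Speed limits (rad/s): [2.79, 2.79, 3.14, 3.14, 3.14, 3.14].

### API

Orientations are given as a unit quaternion [x, y, z, w].
In Python, from station import manip gives the robot as it stands.
- The arm moves only by the tool play_rows, never from a script. Its argument "steps" is a list that holds one entry, the list of rows, each a list of 6 numbers: the shift along the tool's x, y, z in m, then the turn, a rotation vector about the tool's x, y, z in degrees. In form: [[[x, y, z, rx, ry, rz], ...]]. A call has 1 to 10 rows; each row shifts and turns the commanded pose from where the row before left it, along the tool's axes as they then stand; what a row does not reach is not made up. A row lasts 1/8 s, in which the tool goes at most 62.5 mm and 10.7 degrees, less where a joint would pass 70% of its speed; a pose out of reach is approached as far as the arm can. A call is refused whole if a number of a shift passes 0.0625 or a number of a turn 10.7, either way. A call with a gripper value outside its range is refused whole. "fingers" is the opening, from 0 (shut) to 1 (fully open), set as the call begins (left out, the last holds). The fingers move at their own pace and stop on an object; "squeeze" is the grip in N (left out, the last holds). Time passes only in rows, so rows that do not move let the fingers close. It gives the time, the measured TCP pose, the force and the opening at its end, in the units of the state.
- manip.sense(): the state, without advancing time (a new reading comes with each control period).
- manip.snapshot(name): name is "scene" or "side" or "wrist"; returns a dict with "img" (384x512x3 uint8, red, green, blue), "K" (3x3 intrinsics, pixels), "k1" (the pictures are not rectified: a ray, as slopes to the right and down, at radius r is drawn at 1 + k1 r^2 times it, then the intrinsics apply), "world_from_camera" (4x4, takes a point from camera to world coordinates). Camera axes: x right, y down, z forward; pixel columns grow to the right and rows downward; lengths in m; the calibration is good to about 2 mm. A picture is of the moment at which its call begins. There is no depth.
- manip.sign_off(): hands the job in, once; it reports no verdict.
Trained networks look in a picture, given as the dict that the camera call returned (one of the last four; its "shot" number tells which), for a name from the list of things; names that differ only in an ending like _2 or _b are one class to them, and where a whole thing is asked for, a point or a joint stands for the part that bears it (a point fixed in the world has none). Each returns a list of dicts, best first, with "score" (0 to 1); they miss things now and then, are a little off and sometimes report something else, mostly with a low value. They report only what shows in the picture. A call takes as long as a camera call.
- manip.regions_of(label, picture): "pixels" (384x512 bool, what is visible of it) and "rect" ([left, top, right, bottom] in pixels, round what is visible of it).
- manip.pinpoint(label, picture): "point" ([column, row] in pixels: a listed point, or the origin of a listed thing).
The state is a dict: "t": time; "q": joint angles; "qd": joint speeds; "tau": joint torques, N m; "tcp_pos": TCP position; "tool_rot": TCP orientation; "force": force on the tool from outside, world axes, zero at the start; "ft_torque": the same for the moment, N m; "finger_gap": opening from 0.0 (shut) to 1.0 (fully open).
Only numpy, scipy, OpenCV 4.12 (cv2) and the standard library are available. Lean on these libraries where they do the work, as an engineer would, in place of code of your own. Each camera call takes 0.05 s, during which the arm holds its last target.

## Working session

There is one attempt and no reset: what is moved stays moved. The work goes in short steps, Python scripts to look and compute and a tool call to move; the robot and the scene stay as the last step left them, time stands still between calls to the robot, and variables do not carry over. Pictures are saved under pics/ and viewed, and the job is handed in when it is done.

Besides the shell and the picture viewer there is one more tool, called after "Request:" in YAML: its name, and indented under it one key for each argument. play_rows: Moves the arm, as the interface text tells. Its arguments: {"type":"object","properties":{"steps":{"type":"array"},"fingers":{"type":"number"},"squeeze":{"type":"number"}},"required":["steps"]}

```bash
ls; mkdir -p pics; cat > h.py <<'E'
import numpy as np, cv2
from station import manip
def snap(n,f):
    p=manip.snapshot(n); cv2.imwrite('pics/'+f,p['img'][:,:,::-1]); return p
E
python3 - <<'E'
from h import *
s=manip.sense(); print({k:np.round(v,4) for k,v in s.items()}, manip.tips_ahead)
for n in ['scene','side','wrist']:
    p=snap(n,n+'0.png'); print(n,p['K'].tolist(),p['k1'],np.round(p['world_from_camera'],3).tolist())
    for l in ['tote','safety_grip','latch_grip','gate_hinge']:
        r=manip.pinpoint(l,p); print(l,[(np.round(a['point'],1).tolist(),round(a['score'],2)) for a in r])
    np.save(n+'_K.npy',p['K'])
E
```

```text
pics
{'t': np.float64(0.0), 'q': array([-1.3015,  0.5284,  1.4339,  0.    ,  1.1814, -0.1785]), 'qd': array([0.0001, 0.0013, 0.    , 0.0002, 0.0008, 0.0003]), 'tau': array([ 9.00000e-04, -4.42349e+01, -1.78028e+01, -1.00000e-04,
        8.40000e-03,  0.00000e+00]), 'tcp_pos': array([ 0.2705, -0.5627,  0.2553]), 'tool_rot': array([ 0.975 ,  0.222 , -0.    , -0.0011]), 'force': array([ 0.4783, -0.1687, -0.2949]), 'ft_torque': array([-0.0047, -0.0754, -0.0093]), 'finger_gap': np.float64(1.0018)} 0.025
scene [[391.16110526667427, 0.0, 258.0528033635752], [0.0, 391.16110526667427, 189.07451281194426], [0.0, 0.0, 1.0]] 0.017009436781993143 [[-0.354, 0.67, -0.652, 1.335], [0.935, 0.241, -0.26, 0.332], [-0.017, -0.702, -0.712, 0.918], [0.0, 0.0, 0.0, 1.0]]
tote [([245.5, 223.2], 0.64)]
safety_grip [([201.6, 176.8], 0.85)]
latch_grip [([239.1, 189.4], 0.7)]
gate_hinge [([304.0, 215.2], 0.57)]
side [[381.6843614818122, 0.0, 252.5948288001778], [0.0, 381.6843614818122, 194.03113812065658], [0.0, 0.0, 1.0]] -0.11882796046523177 [[-0.759, -0.369, 0.537, -0.057], [-0.651, 0.451, -0.61, 0.815], [-0.017, -0.813, -0.583, 0.857], [0.0, 0.0, 0.0, 1.0]]
tote [([252.5, 215.4], 0.96), ([214.5, 303.5], 0.59), ([195.3, 323.3], 0.56), ([297.3, 179.6], 0.32)]
safety_grip [([275.6, 165.6], 0.7)]
latch_grip [([252.3, 173.0], 0.86)]
gate_hinge [([213.2, 213.3], 0.69)]
wrist [[318.65446436057164, 0.0, 252.75060034927836], [0.0, 318.65446436057164, 190.54405948940746], [0.0, 0.0, 1.0]] -0.01146273842813256 [[0.434, -0.864, -0.255, 0.335], [-0.901, -0.416, -0.122, -0.532], [-0.001, 0.282, -0.959, 0.374], [0.0, 0.0, 0.0, 1.0]]
tote []
safety_grip []
latch_grip []
gate_hinge []
```

View pics/scene0.png

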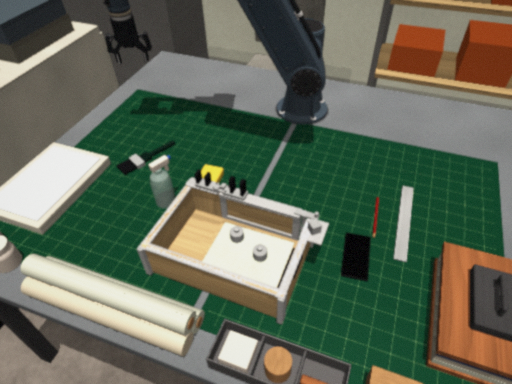

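View pics/side0.png

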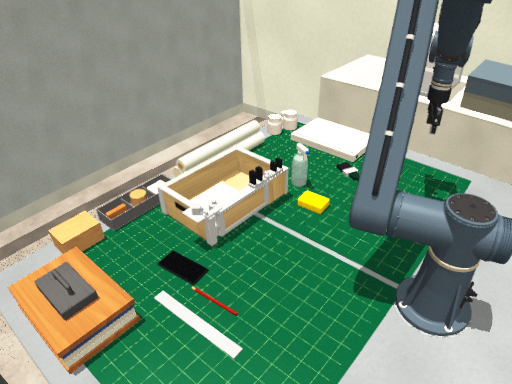

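```bash
cat >> h.py <<'E'
def ray(p,uv):
    K=np.array(p['K']);k=p['k1'];u=(np.array(uv,float)-K[:2,2])/np.array([K[0,0],K[1,1]])
    r=np.linalg.norm(u);x=r
    for _ in range(30): x=r/(1+k*x*x)
    s=u*(x/r if r>0 else 1)
    W=np.array(p['world_from_camera']);d=W[:3,:3]@np.array([s[0],s[1],1.]);return W[:3,3],d/np.linalg.norm(d)
def proj(p,X):
    W=np.array(p['world_from_camera']);c=W[:3,:3].T@(np.array(X)-W[:3,3]);s=c[:2]/c[2];s=s*(1+p['k1']*(s@s));K=np.array(p['K']);return K[:2,:2]@s+K[:2,2]
def onz(p,uv,z):
    o,d=ray(p,uv);return o+d*(z-o[2])/d[2]
def tri(L):
    A=np.zeros((3,3));b=np.zeros(3)
    for o,d in L:
        M=np.eye(3)-np.outer(d,d);A+=M;b+=M@o
    x=np.linalg.solve(A,b);return x,[float(np.linalg.norm(np.cross(x-o,d))) for o,d in L]
E
python3 - <<'E'
from h import *
P=[snap(n,n+'1.png') for n in ['scene','side']]
for l,z in [('tote',0),('safety_grip',.156),('latch_grip',.160),('gate_hinge',.125)]:
    uv=[manip.pinpoint(l,p)[0]['point'] for p in P]
    print(l,np.round(uv,1).tolist(),[onz(p,u,z).round(4).tolist() for p,u in zip(P,uv)],[np.round(a,4).tolist() for a in tri([ray(p,u) for p,u in zip(P,uv)])])
for p,n in zip(P,['s','d']):
    cv2.imwrite(f'pics/{n}_zoom.png',cv2.resize(p['img'][110:310,140:340,::-1],None,fx=3,fy=3,interpolation=cv2.INTER_CUBIC))
E
```

```text
Traceback (most recent call last):
IndexError: list index out of range
```

The scene camera shows the tote in the centre, its catches at about (201,177) and (239,187), sponge and spray bottle beside the fixed panel. The side camera sees the same catches at about (276,165) and (255,175).

```bash

python3 - <<'E'
from h import *
P=[snap(n,n+'1.png') for n in ['scene','side']]
UV={}
for l,z in [('tote',0),('safety_grip',.156),('latch_grip',.160),('gate_hinge',.125)]:
    R=[manip.pinpoint(l,p) for p in P]
    for p,r in zip(P,R):
        for a in r[:1]: print(l,np.round(a['point'],1),round(a['score'],2),onz(p,a['point'],z).round(4))
    if all(R): print('  tri',[np.round(a,4).tolist() for a in tri([ray(p,r[0]['point']) for p,r in zip(P,R)])])
for p,n in zip(P,['s','d']):
    cv2.imwrite(f'pics/{n}_zoom.png',cv2.resize(p['img'][130:260,170:350,::-1],None,fx=4.4,fy=4.4,interpolation=cv2.INTER_CUBIC))
E
```

```text
tote [246.4 222.2] 0.87 [0.6389 0.013  0.    ]
tote [253.3 215.8] 0.62 [0.644  0.0162 0.    ]
  tri [[0.6422, 0.0159, 0.0025], [0.002, 0.002]]
safety_grip [200.4 177.3] 0.65 [ 0.6488 -0.1169  0.156 ]
safety_grip [276.4 163.1] 0.62 [ 0.6463 -0.1167  0.156 ]
  tri [[0.6474, -0.1179, 0.1548], [0.0003, 0.0003]]
latch_grip [239.4 185.8] 0.85 [0.6465 0.002  0.16  ]
latch_grip [258.3 175.9] 0.84 [ 0.6385 -0.0072  0.16  ]
  tri [[0.64, -0.0039, 0.1571], [0.0046, 0.0046]]
gate_hinge [301.9 211.7] 0.72 [0.6489 0.1831 0.125 ]
gate_hinge [212.9 212.3] 0.57 [0.6497 0.1991 0.125 ]
  tri [[0.6521, 0.1892, 0.1233], [0.007, 0.007]]
```

View pics/s_zoom.png

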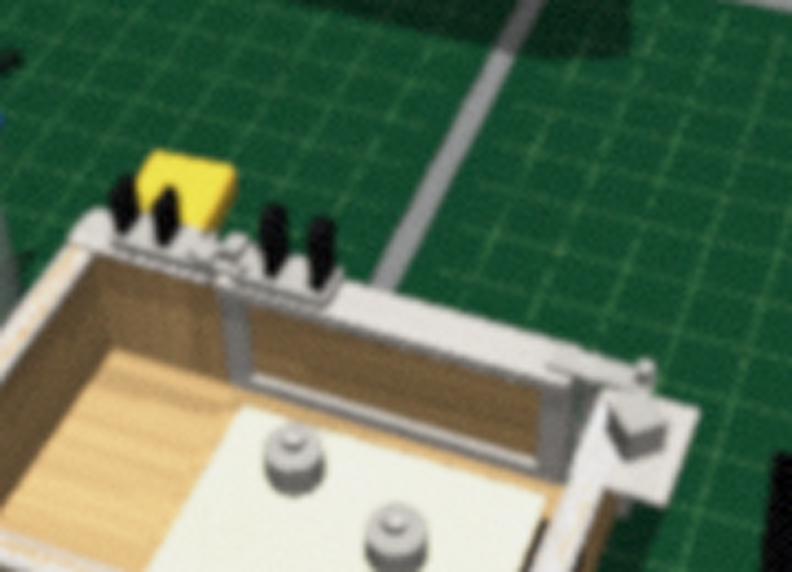

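View pics/d_zoom.png

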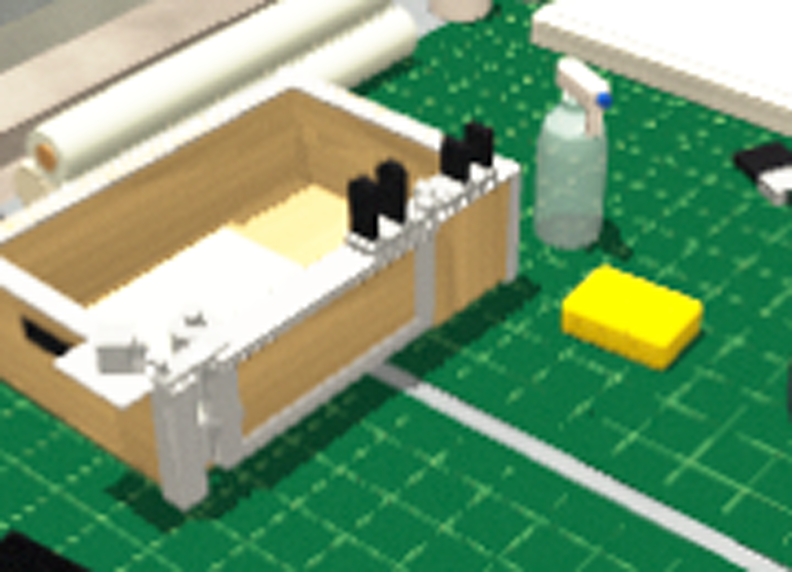

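Request:
play_rows:
  steps:
    - [[0, 0, -0.01, 0, 0, -10.5], [0, 0, -0.01, 0, 0, -10.5], [0, 0, -0.01, 0, 0, -10.5], [0, 0, -0.01, 0, 0, -10.5], [0, 0, -0.01, 0, 0, -10.5], [0, 0, 0, 0, 0, -10.5], [0, 0, 0, 0, 0, -10.5], [0, 0, 0, 0, 0, -10.5], [0, 0, 0, 0, 0, -10.5], [0, 0, 0, 0, 0, -10.5]]

```text
t: 2.7
tcp_pos: [0.2706, -0.5633, 0.3063]
tool_rot: [0.415, 0.91, 0.0, -0.0]
force: [0.5, 0.5, -0.0]
finger_gap: 1.003
```

Request:
play_rows:
  steps:
    - [[0, 0, 0, 0, 0, -10], [0, 0, 0, 0, 0, -10], [0, 0, 0, 0, 0, -10], [0, 0, 0, 0, 0, -10], [0, 0, 0, 0, 0, -9.3], [-0.03, 0.04, 0, 0, 0, 0], [-0.04, 0.05, 0, 0, 0, 0], [-0.04, 0.05, 0, 0, 0, 0], [-0.04, 0.05, 0, 0, 0, 0], [-0.04, 0.05, 0, 0, 0, 0]]

```text
t: 3.95
tcp_pos: [0.4637, -0.3269, 0.3052]
tool_rot: [0.004, 1.0, -0.001, -0.002]
force: [1.3, 0.0, 0.0]
finger_gap: 0.998
```

Request:
play_rows:
  steps:
    - [[-0.04, 0.05, 0, 0, 0, 0], [-0.04, 0.05, 0, 0, 0, 0], [-0.03, 0.05, 0, 0, 0, 0], [-0.03, 0.05, 0, 0, 0, 0], [-0.03, 0.04, 0.01, 0, 0, 0], [-0.01, 0.02, 0.01, 0, 0, 0], [0, 0, 0, 0, 0, 0], [0, 0, 0, 0, 0, 0]]

```text
t: 4.95
tcp_pos: [0.6419, -0.0735, 0.2838]
tool_rot: [0.004, 1.0, -0.001, -0.003]
force: [0.3, -0.4, -0.5]
finger_gap: 0.998
```

```bash
cat > look.py <<'E'
from h import *
import sys
tag=sys.argv[1]
s=manip.sense(); print({k:np.round(s[k],4).tolist() for k in ['t','q','tcp_pos','tool_rot','force','finger_gap']})
P=[snap(n,n+tag+'.png') for n in ['wrist','scene','side']]
for l,z in [('tote',0),('safety_grip',.156),('latch_grip',.160),('gate_hinge',.125)]:
    R=[manip.pinpoint(l,p) for p in P]
    for n,p,r in zip('wsd',P,R):
        for a in r[:1]: print(n,l,np.round(a['point'],1),round(a['score'],2),onz(p,a['point'],z).round(4))
    if sum(map(bool,R))>1: print('  tri',[np.round(a,4).tolist() for a in tri([ray(p,r[0]['point']) for p,r in zip(P,R) if r])])
E
python3 look.py 2
```

```text
{'t': 4.95, 'q': [-0.2851, 0.5317, 1.3415, -0.0039, 1.2733, -1.846], 'tcp_pos': [0.6419, -0.0735, 0.2838], 'tool_rot': [0.0044, 1.0, -0.0011, -0.0029], 'force': [0.31, -0.3639, -0.5194], 'finger_gap': 0.9981}
w tote [316.9 164. ] 0.93 [0.6517 0.0082 0.    ]
s tote [243.3 223.4] 0.84 [ 0.6465  0.0059 -0.    ]
d tote [251.7 216.1] 0.69 [0.6473 0.0211 0.    ]
  tri [[0.6506, 0.0102, -0.0023], [0.0022, 0.0061, 0.0067]]
w safety_grip [198.6 196.3] 0.84 [ 0.646  -0.1175  0.156 ]
s safety_grip [202.8 178.3] 0.59 [ 0.6501 -0.1086  0.156 ]
d safety_grip [277.1 165.2] 0.8 [ 0.6356 -0.1069  0.156 ]
  tri [[0.6447, -0.1161, 0.1492], [0.0041, 0.0035, 0.0019]]
w latch_grip [346.5 197.3] 0.93 [0.6465 0.0008 0.16  ]
s latch_grip [238.4 187.4] 0.59 [0.6532 0.0018 0.16  ]
d latch_grip [254.6 170.6] 0.72 [ 0.6698 -0.0249  0.16  ]
  tri [[0.6511, -0.0013, 0.1682], [0.0068, 0.0083, 0.0092]]
s gate_hinge [300.5 212.1] 0.64 [0.6516 0.1799 0.125 ]
d gate_hinge [214.7 214.1] 0.87 [0.639  0.2019 0.125 ]
  tri [[0.6486, 0.1851, 0.1157], [0.0074, 0.0074]]
```

View pics/wrist2.png

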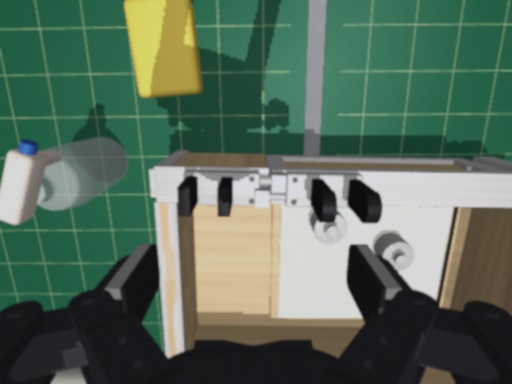

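The wrist picture shows the safety tabs at about (188,196) and (225,195), the latch tabs at about (323,200) and (364,201). The bottle and sponge are at the left. I'll zoom in to measure the tab edges.

```bash
python3 - <<'E'
from h import *
im=cv2.imread('pics/wrist2.png')[145:235,150:410]
im=cv2.resize(im,None,fx=3,fy=3,interpolation=cv2.INTER_CUBIC)
for i in range(0,260,20): cv2.line(im,(i*3,0),(i*3,6 if i%100 else 15),(0,0,255),1); 
for j in range(0,90,10): cv2.line(im,(0,j*3),(6,j*3),(0,0,255),1)
cv2.imwrite('pics/w2z.png',im)
E
```

```text
(no output)
```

View pics/w2z.png

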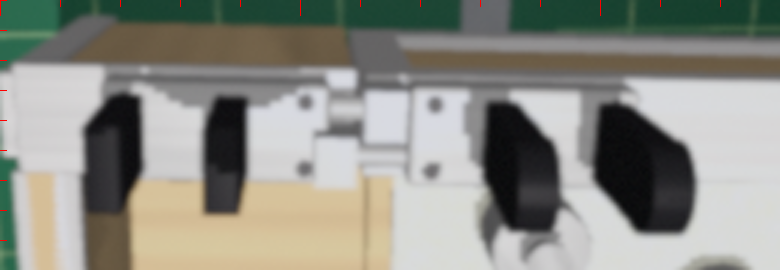

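```bash
python3 - <<'E'
from h import *
p=manip.snapshot('wrist')
f=lambda u,v:(u/3+150,v/3+145)
for n,u,v,z in [('saf L top outer',85,172,.173),('saf L inner',125,172,.173),('saf R inner',205,172,.173),('saf R outer',243,172,.173),('saf base L outer',103,97,.137),('saf base Ltop inner',141,97,.137),
 ('saf base R o',247,97,.137),('saf top near edge',105,130,.173),('saf top far',105,213,.173),
 ('lat slide outer base',486,104,.137),('lat slide outer top',515,185,.187),('lat slide inner top',558,185,.187),('lat fix inner top',650,185,.187),('lat fix outer top',693,185,.187),('fix inner base',598,104,.137),
 ('front rail top L',20,62,.125),('gate front top R',700,78,.125),('gap',352,70,.125),('gapR',362,150,.125)]:
    print(n,onz(p,f(u,v),z).round(4)[:2])
for l in ['spray_bottle','sponge','weight_a']:
    for z in ([0,.168] if l=='spray_bottle' else [0.03]):
        for a in manip.regions_of(l,p)[:2]:
            r=a['rect'];print(l,z,round(a['score'],2),np.round(r),onz(p,(r[0],r[1]),z).round(3),onz(p,(r[2],r[3]),z).round(3))
E
```

```text
saf L top outer [ 0.6462 -0.1286]
saf L inner [ 0.6463 -0.1185]
saf R inner [ 0.6464 -0.0983]
saf R outer [ 0.6464 -0.0887]
saf base L outer [ 0.6355 -0.1308]
saf base Ltop inner [ 0.6356 -0.1199]
saf base R o [ 0.6358 -0.0897]
saf top near edge [ 0.6352 -0.1228]
saf top far [ 0.6572 -0.1242]
lat slide outer base [ 0.6383 -0.0215]
lat slide outer top [ 0.6455 -0.0232]
lat slide inner top [ 0.6456 -0.013 ]
lat fix inner top [0.6458 0.009 ]
lat fix outer top [0.6458 0.0192]
fix inner base [0.6386 0.0105]
front rail top L [ 0.6277 -0.1573]
gate front top R [0.6338 0.044 ]
gap [ 0.6308 -0.0593]
gapR [ 0.6555 -0.0561]
spray_bottle 0 0.9 [  2. 138. 124. 225.] [ 0.616 -0.389  0.   ] [ 0.735 -0.248  0.   ]
spray_bottle 0.168 0.9 [  2. 138. 124. 225.] [ 0.597 -0.256  0.168] [ 0.667 -0.174  0.168]
sponge 0.03 0.66 [123.   0. 200.  94.] [ 0.471 -0.207  0.03 ] [ 0.566 -0.13   0.03 ]
weight_a 0.03 0.93 [370. 232. 415. 270.] [0.734 0.075 0.03 ] [0.788 0.139 0.03 ]
weight_a 0.03 0.62 [309. 212. 345. 241.] [ 0.706 -0.004  0.03 ] [0.746 0.044 0.03 ]
```

Request:
play_rows:
  steps:
    - [[-0.003, -0.02, 0, 0, 0, 1.1], [-0.002, -0.0215, 0, 0, 0, 0], [0, 0, 0.02, 0, 0, 0], [0, 0, 0.02, 0, 0, 0], [0, 0, 0.02, 0, 0, 0], [0, 0, 0, 0, 0, 0], [0, 0, 0, 0, 0, 0]]

```text
t: 6.82
tcp_pos: [0.6471, -0.1151, 0.2244]
tool_rot: [0.014, 1.0, -0.001, -0.002]
force: [-0.5, -0.4, -0.3]
finger_gap: 0.999
```

```bash
python3 look.py 3
```

```text
{'t': 6.825, 'q': [-0.3444, 0.6067, 1.3752, -0.0034, 1.1625, -1.8859], 'tcp_pos': [0.6471, -0.1151, 0.2244], 'tool_rot': [0.014, 0.9999, -0.001, -0.0019], 'force': [-0.5331, -0.424, -0.3102], 'finger_gap': 0.9992}
w tote [366.9 165.9] 0.92 [0.6502 0.0096 0.    ]
s tote [246.5 224.1] 0.55 [0.6457 0.0161 0.    ]
d tote [252.6 218.5] 0.67 [0.636  0.0293 0.    ]
  tri [[0.6466, 0.0151, -0.0082], [0.006, 0.0057, 0.0051]]
w safety_grip [247.9 217.2] 0.6 [ 0.6469 -0.1183  0.156 ]
s safety_grip [200.7 178.2] 0.85 [ 0.6518 -0.1144  0.156 ]
d safety_grip [273.6 166. ] 0.6 [ 0.6418 -0.0949  0.156 ]
  tri [[0.6504, -0.1152, 0.1478], [0.0033, 0.0049, 0.007]]
w latch_grip [439.7 213.4] 0.66 [ 0.6461 -0.0009  0.16  ]
s latch_grip [238.  190.1] 0.84 [0.6631 0.0048 0.16  ]
d latch_grip [255.  174.2] 0.71 [ 0.6539 -0.0083  0.16  ]
  tri [[0.6517, -0.001, 0.157], [0.0048, 0.007, 0.007]]
s gate_hinge [300.6 212.9] 0.93 [0.6542 0.181  0.125 ]
d gate_hinge [215.9 212.3] 0.84 [0.6425 0.1932 0.125 ]
  tri [[0.65, 0.1827, 0.1175], [0.0034, 0.0034]]
```

View pics/wrist3.png

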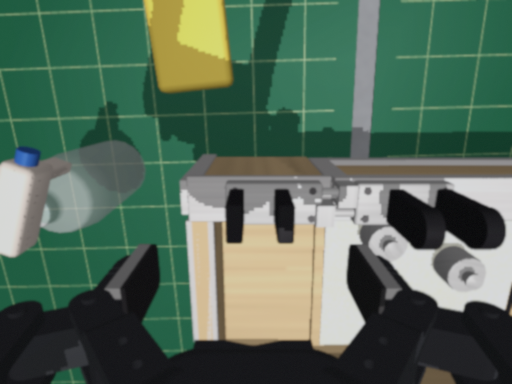

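The safety tabs now show at x≈226–244 and 276–295 (rows 190–243), between the open fingers; the latch tabs are at right (390–500).

```bash
python3 - <<'E'
from h import *
im=cv2.imread('pics/wrist3.png')[165:265,200:330]
im=cv2.resize(im,None,fx=6,fy=6,interpolation=cv2.INTER_CUBIC);cv2.imwrite('pics/w3z.png',im)
p=manip.snapshot('wrist')
for uv in [(226,228),(244,228),(276,228),(295,228)]: print(onz(p,uv,.173).round(4))
E
```

```text
[ 0.6458 -0.1292  0.173 ]
[ 0.646  -0.1189  0.173 ]
[ 0.6465 -0.1006  0.173 ]
[ 0.6468 -0.0898  0.173 ]
```

View pics/w3z.png

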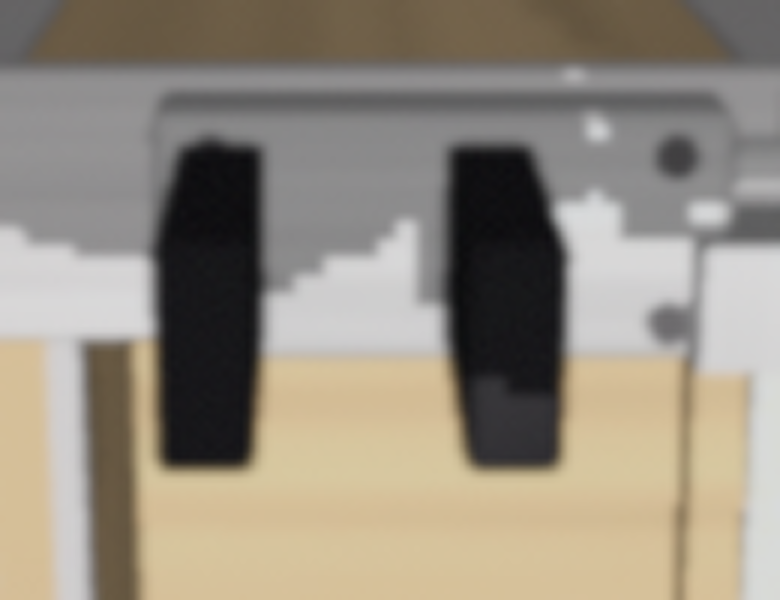

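Request:
play_rows:
  steps:
    - [[0, 0.001, 0.015, 0, 0, 0], [0, 0, 0.015, 0, 0, 0], [0, 0, 0.015, 0, 0, 0], [0, 0, 0.013, 0, 0, 0], [0, 0, 0, 0, 0, 0], [0, 0, 0, 0, 0, 0]]

```text
t: 8.38
tcp_pos: [0.6466, -0.1131, 0.1659]
tool_rot: [0.013, 1.0, -0.001, -0.002]
force: [-0.1, -0.5, 0.2]
finger_gap: 1.003
```

Request:
play_rows:
  steps:
    - [[0, 0, 0, 0, 0, 0], [0, 0, 0, 0, 0, 0], [0, 0, 0, 0, 0, 0], [0, 0, 0, 0, 0, 0], [0, 0, 0, 0, 0, 0], [0, 0, 0, 0, 0, 0], [0, 0, 0, 0, 0, 0], [0, 0, 0, 0, 0, 0]]
  fingers: 0.25
  squeeze: 30

```text
t: 9.38
tcp_pos: [0.6464, -0.1165, 0.1672]
tool_rot: [0.013, 1.0, -0.004, -0.002]
force: [-2.4, -9.4, 3.2]
finger_gap: 0.34
```

```bash
python3 look.py 4
```

```text
{'t': 9.375, 'q': [-0.3447, 0.6728, 1.4233, -0.0095, 1.0468, -1.8839], 'tcp_pos': [0.6464, -0.1165, 0.1672], 'tool_rot': [0.0135, 0.9999, -0.0037, -0.0019], 'force': [-2.41, -9.4184, 3.1587], 'finger_gap': 0.3404}
w tote [388.3 178. ] 0.98 [0.6487 0.0072 0.    ]
s tote [244.9 221.3] 0.68 [0.6372 0.0074 0.    ]
d tote [254.2 213.1] 0.75 [0.6515 0.0024 0.    ]
  tri [[0.6454, 0.0078, 0.0067], [0.0036, 0.0035, 0.001]]
w safety_grip [251.9 260.1] 0.69 [ 0.645 -0.117  0.156]
s safety_grip [198.7 181.4] 0.69 [ 0.6653 -0.1138  0.156 ]
d safety_grip [274.9 165.4] 0.91 [ 0.6408 -0.1009  0.156 ]
  tri [[0.6537, -0.119, 0.1427], [0.0021, 0.0024, 0.0007]]
s latch_grip [238.1 187.6] 0.96 [0.6542 0.0014 0.16  ]
d latch_grip [254.2 172.1] 0.58 [ 0.6646 -0.0167  0.16  ]
  tri [[0.6559, -0.001, 0.1668], [0.0052, 0.0052]]
s gate_hinge [302.2 212.7] 0.73 [0.6521 0.1848 0.125 ]
```

View pics/wrist4.png

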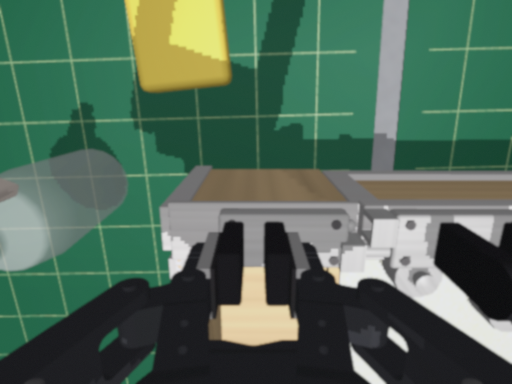

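Request:
play_rows:
  steps:
    - [[0, 0, 0, 0, 0, 0], [0, 0, 0, 0, 0, 0], [0, 0, 0, 0, 0, 0], [0, 0, 0, 0, 0, 0], [0, 0, -0.015, 0, 0, 0], [0, 0, -0.025, 0, 0, 0], [0, 0, -0.025, 0, 0, 0], [0, 0, 0, 0, 0, 0]]
  fingers: 1.0

```text
t: 11.12
tcp_pos: [0.6484, -0.1134, 0.2341]
tool_rot: [0.013, 1.0, -0.002, 0.001]
force: [0.1, 0.3, 0.2]
finger_gap: 1.003
```

Request:
play_rows:
  steps:
    - [[0, 0.02, 0, 0, 0, 0.3], [-0.002, 0.035, 0, 0, 0, 0], [-0.002, 0.035, 0, 0, 0, 0], [0, 0.0225, 0, 0, 0, 0], [0, 0.003, 0, 0, 0, 0], [0, 0, 0, 0, 0, 0], [0, 0, 0, 0, 0, 0]]

```text
t: 12.0
tcp_pos: [0.6543, 0.0012, 0.2305]
tool_rot: [0.017, 1.0, -0.001, -0.002]
force: [-0.5, -0.9, 1.3]
finger_gap: 1.004
```

```bash
python3 look.py 5; python3 - <<'E'
from h import *
im=cv2.imread('pics/wrist5.png')[165:275,130:330]
im=cv2.resize(im,None,fx=4,fy=4,interpolation=cv2.INTER_CUBIC);cv2.imwrite('pics/w5z.png',im)
E
```

```text
{'t': 12.0, 'q': [-0.1674, 0.5968, 1.3764, -0.0029, 1.173, -1.7036], 'tcp_pos': [0.6543, 0.0012, 0.2305], 'tool_rot': [0.0168, 0.9999, -0.001, -0.0025], 'force': [-0.5449, -0.8534, 1.3043], 'finger_gap': 1.0039}
w tote [259.6 162.9] 0.9 [0.6519 0.0086 0.    ]
s tote [245.3 224.1] 0.84 [0.647  0.0127 0.    ]
d tote [254.  216.5] 0.6 [0.6394 0.0176 0.    ]
  tri [[0.6475, 0.0105, -0.0044], [0.0055, 0.0033, 0.0036]]
w safety_grip [ 66.5 206.1] 0.74 [ 0.645  -0.1181  0.156 ]
s safety_grip [198.3 175. ] 0.67 [ 0.6423 -0.1268  0.156 ]
d safety_grip [274.6 162.8] 0.81 [ 0.6525 -0.1143  0.156 ]
  tri [[0.6481, -0.1181, 0.1585], [0.0038, 0.0062, 0.0062]]
w latch_grip [252.2 203.9] 0.95 [0.646  0.0011 0.16  ]
s latch_grip [239.  189.3] 0.59 [0.6593 0.0062 0.16  ]
d latch_grip [255.3 174.8] 0.66 [ 0.6507 -0.0061  0.16  ]
  tri [[0.6499, -0.0002, 0.1565], [0.0028, 0.0058, 0.0065]]
s gate_hinge [303.2 215.6] 0.69 [0.661  0.1902 0.125 ]
d gate_hinge [214.1 211.1] 0.88 [0.6511 0.1925 0.125 ]
  tri [[0.6561, 0.1887, 0.1197], [0.0006, 0.0006]]
```

View pics/w5z.png

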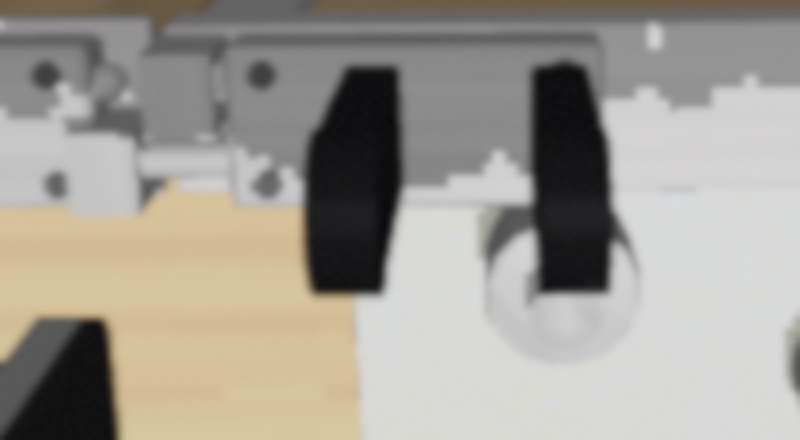

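View pics/wrist5.png

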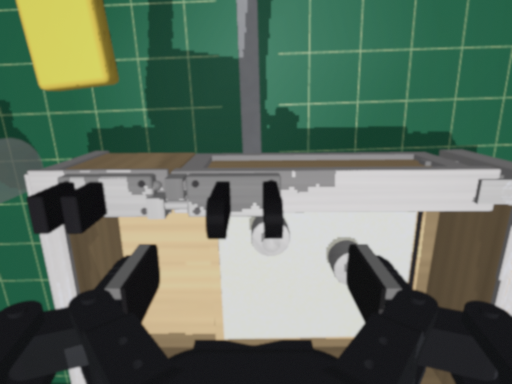

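Latch tabs at about x 207–228 and 263–282, rows 182–238; the safety tabs (left edge) now stand close together.

```bash
python3 - <<'E'
from h import *
p=manip.snapshot('wrist')
f=lambda u,v:(u/4+130,v/4+165)
for n,u,v,z in [('slide o top',306,215,.188),('fix o top',609,215,.188),('slide in base',397,70,.137),('slide o base',347,70,.137),('fix in base',533,70,.137),('fix o base',590,70,.137),('top mid far',580,292,.180),('front L',(50-130)*4,(173-165)*4,.125),('front R',(490-130)*4,(171-165)*4,.125),('backedge L',300,(204-165)*4,.125),('backedge R',(480-130)*4,(209-165)*4,.125)]: print(n,onz(p,f(u,v),z).round(4))
E
```

```text
slide o top [ 0.6443 -0.0222  0.188 ]
fix o top [0.6455 0.0186 0.188 ]
slide in base [ 0.6377 -0.0132  0.137 ]
slide o base [ 0.6375 -0.0218  0.137 ]
fix in base [0.6385 0.0101 0.137 ]
fix o base [0.6388 0.0199 0.137 ]
top mid far [0.6604 0.015  0.18  ]
front L [ 0.6297 -0.1435  0.125 ]
front R [0.6381 0.1743 0.125 ]
backedge L [ 0.6567 -0.0331  0.125 ]
backedge R [0.6671 0.1719 0.125 ]
```

Request:
play_rows:
  steps:
    - [[0.005, 0.002, 0.01, 0, 0, -0.2], [0, 0, 0.018, 0, 0, 0], [0, 0, 0.018, 0, 0, 0], [0, 0, 0.0165, 0, 0, 0], [0, 0, 0, 0, 0, 0], [0, 0, 0, 0, 0, 0]]

```text
t: 13.55
tcp_pos: [0.6494, 0.0044, 0.1681]
tool_rot: [0.014, 1.0, -0.001, -0.002]
force: [0.3, 0.5, 0.4]
finger_gap: 1.002
```

Request:
play_rows:
  steps:
    - [[0, 0, 0, 0, 0, 0], [0, 0, 0, 0, 0, 0], [0, 0, 0, 0, 0, 0], [0, 0, 0, 0, 0, 0], [0, 0, 0, 0, 0, 0], [0, 0, 0, 0, 0, 0], [0, 0, 0, 0, 0, 0], [0, 0, 0, 0, 0, 0], [0, 0, 0, 0, 0, 0]]
  fingers: 0.2
  squeeze: 50

```text
t: 14.68
tcp_pos: [0.65, 0.0028, 0.1703]
tool_rot: [0.014, 1.0, -0.003, -0.001]
force: [-2.0, -3.6, 5.7]
finger_gap: 0.341
```

```bash
python3 look.py 6 | head -1
```

```text
{'t': 14.675, 'q': [-0.165, 0.6606, 1.4405, -0.0063, 1.0413, -1.7051], 'tcp_pos': [0.65, 0.0028, 0.1703], 'tool_rot': [0.0138, 0.9999, -0.0026, -0.0008], 'force': [-2.0339, -3.5697, 5.7228], 'finger_gap': 0.3409}
```

View pics/wrist6.png

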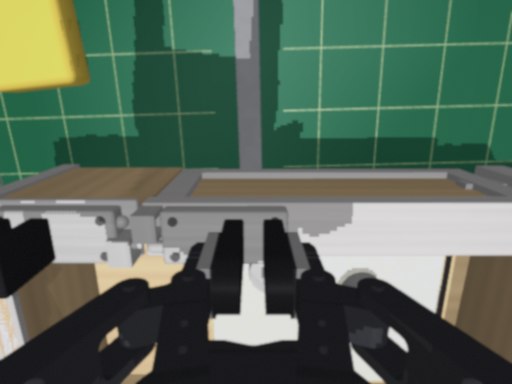

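Request:
play_rows:
  steps:
    - [[0.0033, 0, 0, 0, 0, 1], [0.0066, 0.0001, 0, 0, 0, 2], [0.0098, 0.0003, 0, 0, 0, 3], [0.0098, 0.0003, 0, 0, 0, 3], [0.0098, 0.0003, 0, 0, 0, 3], [0.0098, 0.0003, 0, 0, 0, 3], [0.0098, 0.0003, 0, 0, 0, 3]]

```text
t: 16.3
tcp_pos: [0.5921, 0.0132, 0.1703]
tool_rot: [0.171, 0.985, -0.003, -0.001]
force: [-0.7, -6.4, 7.3]
finger_gap: 0.339
```

```bash
python3 look.py 7 | head -1
```

```text
{'t': 16.3, 'q': [-0.1633, 0.5936, 1.5941, -0.008, 0.955, -1.3864], 'tcp_pos': [0.5921, 0.0132, 0.1703], 'tool_rot': [0.1707, 0.9853, -0.0033, -0.0005], 'force': [-0.6851, -6.4318, 7.2717], 'finger_gap': 0.3391}
```

View pics/wrist7.png

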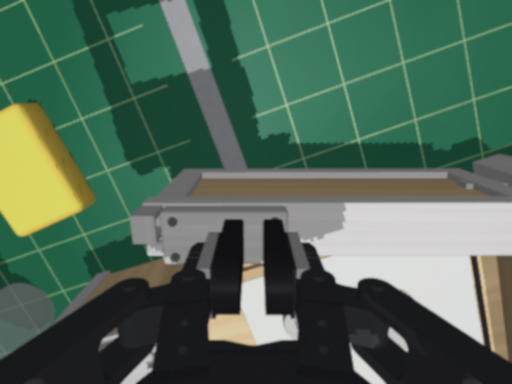

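View pics/side7.png

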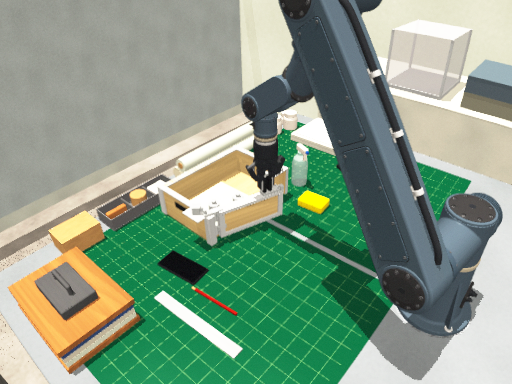

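The gate is following the arm: the wrist view shows it swung about 18°, catch still in the fingers at (250,265).

Request:
play_rows:
  steps:
    - [[0.0098, 0.0002, 0, 0, 0, 3], [0.0098, 0.0002, 0, 0, 0, 3], [0.0098, 0.0002, 0, 0, 0, 3], [0.0098, 0.0002, 0, 0, 0, 3], [0.0098, 0.0002, 0, 0, 0, 3], [0.0098, 0.0002, 0, 0, 0, 3], [0.0098, 0.0002, 0, 0, 0, 3], [0.0098, 0.0002, 0, 0, 0, 3], [0.0098, 0.0002, 0, 0, 0, 3], [0.0098, 0.0002, 0, 0, 0, 3]]

```text
t: 18.3
tcp_pos: [0.5111, 0.0681, 0.1702]
tool_rot: [0.42, 0.907, -0.003, -0.001]
force: [-1.9, -7.1, 7.8]
finger_gap: 0.341
```

```bash
python3 look.py 8 | head -1
```

```text
{'t': 18.3, 'q': [-0.0814, 0.511, 1.7849, -0.0075, 0.85, -0.7797], 'tcp_pos': [0.5111, 0.0681, 0.1702], 'tool_rot': [0.4203, 0.9074, -0.0034, -0.0011], 'force': [-1.9027, -7.1478, 7.819], 'finger_gap': 0.3407}
```

View pics/wrist8.png

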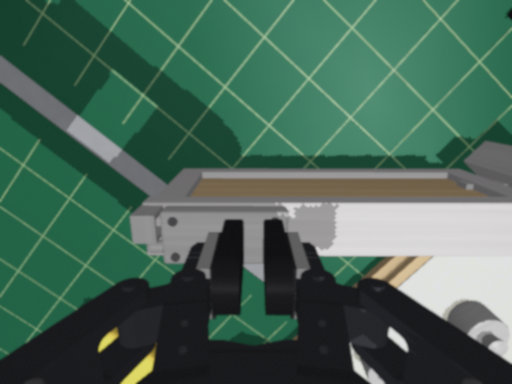

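Request:
play_rows:
  steps:
    - [[0.0098, 0.0002, 0, 0, 0, 3], [0.0098, 0.0002, 0, 0, 0, 3], [0.0098, 0.0002, 0, 0, 0, 3], [0.0098, 0.0002, 0, 0, 0, 3], [0.0098, 0.0002, 0, 0, 0, 3], [0.0098, 0.0002, 0, 0, 0, 3], [0.0098, 0.0002, 0, 0, 0, 3], [0.0098, 0.0002, 0, 0, 0, 3], [0.0098, 0.0002, 0, 0, 0, 3], [0.0082, 0.0002, 0, 0, 0, 2.5]]

```text
t: 20.3
tcp_pos: [0.469, 0.1554, 0.1702]
tool_rot: [0.638, 0.77, -0.003, -0.001]
force: [-2.6, -6.0, 9.4]
finger_gap: 0.339
```

Request:
play_rows:
  steps:
    - [[0.0049, 0.0001, 0, 0, 0, 1.5], [0.0033, 0, 0, 0, 0, 1], [0, 0, 0, 0, 0, 0], [0, 0, 0, 0, 0, 0], [0, 0, 0, 0, 0, 0], [0, 0, 0, 0, 0, 0], [0, 0, 0, 0, 0, 0], [0, 0, 0, 0, 0, 0]]

```text
t: 21.3
tcp_pos: [0.4676, 0.1633, 0.1702]
tool_rot: [0.655, 0.756, -0.003, -0.002]
force: [-2.5, -5.2, 10.1]
finger_gap: 0.34
```

```bash
python3 look.py 9; python3 - <<'E'
from h import *
s=manip.sense();x,y=s['tool_rot'][:2];print('angle',2*(np.arctan2(x,y)-np.arctan2(.0138,.9999)),'pos angle',np.arctan2(.6553-s['tcp_pos'][0],.1908-s['tcp_pos'][1])+.028, np.hypot(.6553-s['tcp_pos'][0],.1908-s['tcp_pos'][1]))
print(np.round(s['qd'],4))
im=cv2.imread('pics/scene9.png')[130:260,170:350];cv2.imwrite('pics/s9z.png',cv2.resize(im,None,fx=4.4,fy=4.4,interpolation=cv2.INTER_CUBIC))
E
```

```text
{'t': 21.3, 'q': [0.1107, 0.49, 1.8338, -0.0017, 0.824, -0.0316], 'tcp_pos': [0.4676, 0.1633, 0.1702], 'tool_rot': [0.6546, 0.756, -0.0027, -0.0016], 'force': [-2.483, -5.2084, 10.12], 'finger_gap': 0.3397}
w tote [479.1 355. ] 0.2 [ 0.746  -0.0025  0.    ]
s tote [248.  221.8] 0.98 [0.6358 0.017  0.    ]
d tote [253.7 216.1] 0.71 [0.6417 0.0166 0.    ]
  tri [[0.6608, 0.0344, 0.0355], [0.0368, 0.0056, 0.0376]]
s safety_grip [202.  179.2] 0.86 [ 0.6542 -0.1091  0.156 ]
d safety_grip [274.9 166.5] 0.67 [ 0.6362 -0.0951  0.156 ]
  tri [[0.6473, -0.1123, 0.1458], [0.0025, 0.0025]]
w latch_grip [250.3 258.2] 0.6 [0.466  0.1658 0.16  ]
s latch_grip [144.7 158.5] 0.7 [ 0.6356 -0.307   0.16  ]
d latch_grip [266.  219.3] 0.87 [0.4746 0.1543 0.16  ]
  tri [[0.5742, -0.0897, 0.0301], [0.1891, 0.2605, 0.0964]]
w gate_hinge [248.3 262.4] 0.27 [0.4674 0.1441 0.125 ]
s gate_hinge [302.6 213. ] 0.96 [0.6527 0.1861 0.125 ]
d gate_hinge [215.3 211.7] 0.84 [0.646  0.1922 0.125 ]
  tri [[0.569, 0.1784, 0.1189], [0.1072, 0.0595, 0.0705]]
angle 1.3996542602259021 pos angle 1.4534758442598685 0.18964664137076423
[ 0.0008  0.     -0.0002 -0.0004  0.0006 -0.0011]
```

View pics/wrist9.png

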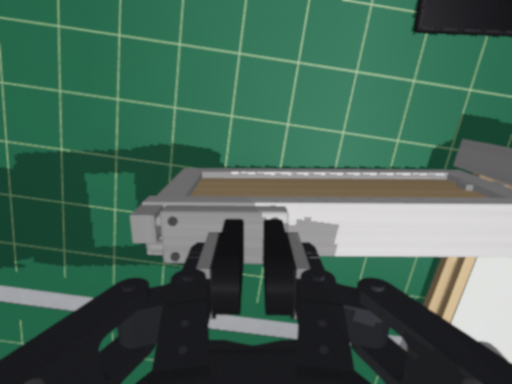

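View pics/s9z.png

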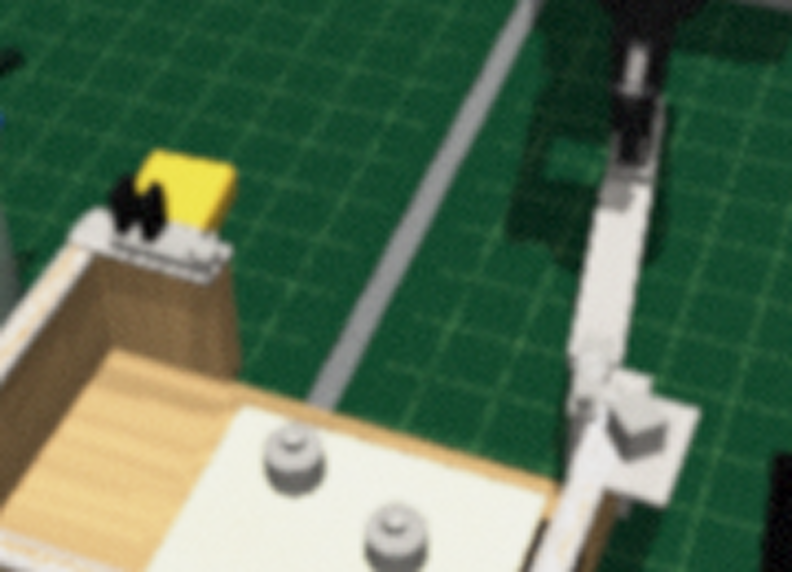

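View pics/side9.png

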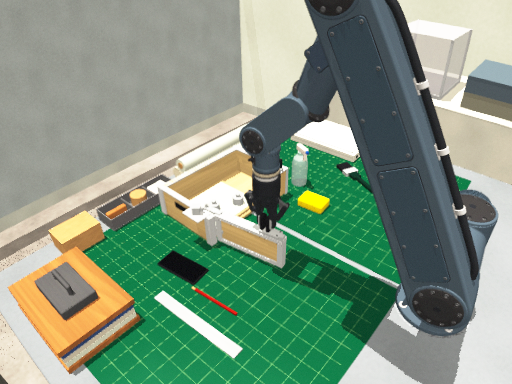

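```bash
python3 -c "
from station import manip
print(manip.sign_off())"
```

```text
the job is handed in; nothing more can be done
None
```

The gate is open to about 1.40 rad and still held in the fingers, and the job was handed in at about 21.3 s of the 51 s allowed. I squeezed the safety catch fully and let go. I then squeezed the gate catch with 50 N and swung the gate out about its hinge, past the half-open check, keeping the catch squeezed the whole way.

**Last checks:**
- **Gate angle:** The tool's turn gives about 1.40 rad and its position relative to the hinge gives about 1.45 rad. The two differ by 0.05 rad, but both are above 1.25 and short of the stop at 1.5.
- **Stillness:** Joint speeds were about 0.001 rad/s or less.
- **Grip:** The opening was 0.34 (about 29 mm), against 30 mm expected when fully squeezed. The force on the tool was about 12 N.
- **Safety bolt:** The last picture shows the safety catch's tabs still drawn together. I judged this by eye and did not measure the draw of the bolt.
- **Bench items:** The sponge, bottle, weights and print looked unmoved, also by eye.

**Disagreements:** The network readings for the catch points and hinge differed by about 5–15 mm between cameras. I used tab edges from the wrist camera instead. On the safety catch these were about 2 mm off where the fingers settled. In the final pictures, the latch reading from the scene camera (and so its three-camera fix) was plainly wrong, with the catch hidden by the gripper, and I ignored it.

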